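Set the cheese cutter's portion stop right back and bring the cheese up to it

TASK

The portion stop on the wire cheese cutter is set for thin cuts and the next customer wants the biggest piece. Press down the stop's thumb release and, keeping it down, push the stop back along its bar all the way to the end block, then let the release spring up. Then push the block of cheese along the board until its end rests flat against the stop plate; do not pick up or tip anything, and leave the other things on the counter where they are.

Things in the scene. Friction and masses are not known exactly. Their poses are not given: they have to be found in the camera images.
- cutter: wire cheese cutter, fixed: beech board 280 mm (x) by 500 mm (y), top 22 mm above the counter. Origin at the centre of its underside, z up. Its +y is 'back', the way the stop must go. A toothed steel bar 24 mm wide runs along y on the robot's side (centre line x = -105 mm). A guide strip 20 mm high runs along y at x = +104 mm. Parked wire bow: see bow_hinge
- bar_end (a point): front (-y) face of the dark end block that closes the bar at its back end, 15 mm above the board; the stop's carriage meets it when fully back
- bow_hinge (a point): hinge of the parked wire bow, at the board's far edge (cutter x = +124 mm, y = -60 mm); from here the bow leans away from the robot, up to 290 mm above the counter; the wire's slot crosses the board at the same y
- stop (a joint): how far back the portion stop stands on its bar, m: 0 = thinnest portion, 0.140 = fully back, against the end block (towards cutter +y). The ratchet lets it move towards 0 but, after at most 8 mm of play, holds it against being pushed back unless the release is down. Sliding then takes 2 to 5 N. Its carriage is 40 mm wide, 105 mm long
- release (a joint): angle of the thumb release, rad: 0 = up, pawl in the teeth; 0.30 = hard stop. A spring returns it. The pawl is clear of the teeth from 0.14 (5.5 mm down at release_pad) and drops in again when let go: press 7 to 10 mm and keep it down while the stop slides. 2 N to start, about 6 N at the hard stop (12 mm down). It may read up to 0.13 while the nose rides on a tooth
- release_pad (a point): middle of the top of the thumb pad, a ribbed grey plate 34 mm wide (x), 32 mm exposed along y, at the front (-y) end of the stop's carriage, over the bar, 68 mm above the counter when up; open from above and from the front. It swings down about an axle along cutter x, 39 mm behind (+y) and 12 mm below this point
- stop_shoulder (a point): centre of the front (-y) face of the grey shoulder that rises behind the thumb pad, 40 mm wide, from 72 to 102 mm above the counter, 17 mm behind (+y) release_pad; moves with the stop. A fingertip that holds the pad down can push here to slide the stop back
- stop_face (a point): on the front (-y) face of the stop plate, which the cheese is to rest against, 20 mm above the board, 115 mm from the bar's centre line. The aluminium plate is 147 mm wide, 8 mm thick, 38 mm high above the board and reaches from the bar across the board; it moves with the stop. Axes as the cutter's
- block: block of cheese, 100 mm (its x) by 150 mm (its y) by 60 mm high, 0.54 to 0.94 kg, loose, lying lengthwise on the board in front (-y) of the stop plate. It slides with 3 to 10 N. Origin at the centre of its underside
- block_front (a point): middle of the block's front end face (its +y end, towards the stop plate), 22.5 mm above its underside
- block_rear (a point): middle of the block's rear end face (its -y end, away from the stop), 22.5 mm above its underside; the place to push
- slice: a cut slab of cheese, 100 x 60 x 18 mm, lying flat on the cutter board behind the stop; origin at the centre of its underside
- plane: a hand cheese plane (steel blade 70 mm wide, dark wooden handle), about 220 mm long, lying on the counter between the robot and the board; origin at the neck, underside
- jar: a glass jar with a steel lid, 72 mm across, 85 mm high; origin at the centre of its underside
- wheel: a small black-waxed cheese wheel, 110 mm across, 48 mm high; origin at the centre of its underside
- tin: an open steel tin, 100 x 130 mm, 45 mm high, with a few white price cards standing in it; origin at the centre of its underside
- wedge: a wedge of old cheese with black rind, 110 mm long, 48 mm high, on the counter near the robot; origin at the underside, 65 mm from its point

How it is judged:
By the outcome, as a careful person would: the job done as asked, in the order asked, and still so for the second after the job is handed in, with the robot touching nothing.
It also fails if it takes over 48 s, if anything falls off the work surface, if the arm or the gripper's body presses on something with over 40 N, if the wrist force passes 120 N, or if a joint passes its speed limit or range.

ROBOT

A 6-joint arm with a two-finger parallel gripper is mounted at the origin on the work surface. World frame = base frame: x ahead of the robot, y to its left, z up, the work surface at z = 0. Lengths are in m, angles in rad, forces in N, time in s.
With the tool pointing down it reaches from about 0.25 to 0.775 m from the base axis. Payload 4 kg.
Tool frame: the origin (TCP) lies at the very end of the fingers, on their centre line; the grasp point (between the pads) lies 19 mm behind it; z points along the fingers, y is the line along which they close (so a half turn about z gives the same grasp; the last joint's range is limited). The gripper opens to 94 mm and grips with 3 to 60 N. Pads are 16 mm wide; open, the fingers measure 119 mm over their backs; the gripper's body (75 mm by 177 mm) begins 78 mm behind the grasp point.
Start: joints at [1.237, 0.087, 1.371, -0, 1.684, -0.103], TCP at [0.126, 0.535, 0.206] pointing down, gripper open.
Joint ranges: [-3.1, 3.1], [-0.76, 2.03], [0.27, 2.55], [-1.08, 4.22], [0.17, 2.65], [-2.57, 2.57]. Speed limits (rad/s): [2.79, 2.79, 3.14, 3.14, 3.14, 3.14].

INTERFACE

Orientations are given as [roll, pitch, yaw] about the fixed x, y, z axes, in that order (R = Rz(yaw) Ry(pitch) Rx(roll)).
In Python, from bench import robot, vision gives the robot as it stands.
- The arm moves only by the shell command python3 -m crank 'ROWS'. ROWS is JSON, a list of rows, each a list of 3 entries, a list of its own where there are three numbers: the closure, from 0 (fully open) to 1 (shut), then the shift along the tool's x, y, z in m, then the turn, a rotation vector about the tool's x, y, z in degrees. A call has 1 to 8 rows; each row shifts and turns the commanded pose from where the row before left it, along the tool's axes as they then stand; what a row does not reach is not made up. A row lasts 1/10 s, in which the tool goes at most 50 mm and 8.59 degrees, less where a joint would pass 70% of its speed; a pose out of reach is approached as far as the arm can. A call with a gripper value outside its range is refused whole. The fingers move at their own pace and stop on an object; the grip force is fixed at half the most. Time passes only in rows, so rows that do not move let the fingers close. It gives the time, the measured TCP pose, the force, the opening and the grip force at its end, in the units of the state.
- robot.get_obs(): the state, without advancing time (a new reading comes with each control period).
- vision.snapshot(name): name is "side" or "top"; returns a dict with "color" (420x560x3 uint8, red, green, blue), "z_map" (420x560 float32, m along the optical axis (not along the pixel's ray), 0 where there is no reading), "fx", "fy", "cx", "cy" (pixels), "dist" ([k1, k2, p1, p2, k3] as OpenCV has them; the pictures are not rectified), "R" (3x3) and "t" (3): a world point X has camera coordinates R X + t. Camera axes: x right, y down, z forward; pixel columns grow to the right and rows downward; lengths in m; the calibration is good to about 2 mm. A picture is of the moment at which its call begins.
- robot.close_job(): hands the job in; it is judged then, once.
The state is a dict: "time": time; "joint_positions": joint angles; "qvel": joint speeds; "joint_torque": joint torques, N m; "tool_pos": TCP position; "ee_rot": TCP orientation; "wrist_force": force on the tool from outside, world axes, zero at the start; "wrist_torque": the same for the moment, N m; "width": finger opening in m; "finger_force": force on a finger pad.
Only numpy, scipy, OpenCV 4.12 (cv2) and the standard library are available. Lean on these libraries where they do the work, as an engineer would, in place of code of your own. Each camera call takes 0.05 s, during which the arm holds its last target. There are 200 camera calls.

## Working session

There is one attempt and no reset: what is moved stays moved. The work goes in short steps, Python scripts to look and compute and a shell command to move; the robot and the scene stay as the last step left them, time stands still between calls to the robot, and variables do not carry over. Pictures are saved under pics/ and viewed, at most 10 in all, crops included, and the job is handed in when it is done.

```bash
mkdir -p pics
cat > h.py <<'E'
import numpy as np, cv2, pickle
from bench import robot, vision
def snap(n,tag):
    s=vision.snapshot(n); pickle.dump(s,open(f'{n}_{tag}.pkl','wb')); cv2.imwrite(f'pics/{n}_{tag}.png',s['color'][:,:,::-1]); return s
def load(n,tag): return pickle.load(open(f'{n}_{tag}.pkl','rb'))
def rays(s,px):
    K=np.array([[s['fx'],0,s['cx']],[0,s['fy'],s['cy']],[0,0,1]])
    u=cv2.undistortPoints(np.array(px,float).reshape(-1,1,2),K,np.array(s['dist'])).reshape(-1,2)
    return np.c_[u,np.ones(len(u))], K
def onplane(s,px,z):
    d,_=rays(s,px); R=np.array(s['R']);t=np.array(s['t']); C=-R.T@t; D=d@R
    return C+D*((z-C[2])/D[:,2])[:,None]
def cloud(s):
    v,u=np.mgrid[:420,:560]; d,_=rays(s,np.c_[u.ravel(),v.ravel()])
    P=(d*s['z_map'].reshape(-1,1)-np.array(s['t']))@np.array(s['R']); P[s['z_map'].ravel()==0]=np.nan
    return P.reshape(420,560,3)
E
python3 - <<'E'
from h import *
for n in('top','side'):
    s=snap(n,'0'); print(n,-np.array(s['R']).T@s['t'],(s['z_map']>0).mean())
print(robot.get_obs())
E
```

```text
top [ 0.24781046 -0.06021464  1.41659611] 0.9960459183673469
side [ 0.31072798 -1.03325344  0.96003565] 0.9959183673469387
{'time': 0.1, 'joint_positions': array([ 1.23691776e+00,  8.78744119e-02,  1.37204751e+00,  1.85443873e-05,
        1.68357667e+00, -1.03086926e-01]), 'qvel': array([ 1.46674028e-03,  1.03994832e-03, -2.09207401e-03,  8.59874959e-04,
       -9.63675523e-04, -3.23275333e-05]), 'joint_torque': array([ 2.10592763e-03, -3.41254413e+01, -3.03301978e+01,  7.19051762e-02,
        3.04617989e-02, -1.02109302e-04]), 'tool_pos': array([0.12564888, 0.53497568, 0.20445307]), 'ee_rot': array([-3.13969873e+00, -2.14461916e-04,  2.91080287e+00]), 'wrist_force': array([ 0.34409439,  0.13726271, -0.84208265]), 'wrist_torque': array([-0.02469756, -0.00376062, -0.0509236 ]), 'finger_force': 0.0, 'width': 0.0939914154943416}
```

View pics/top_0.png

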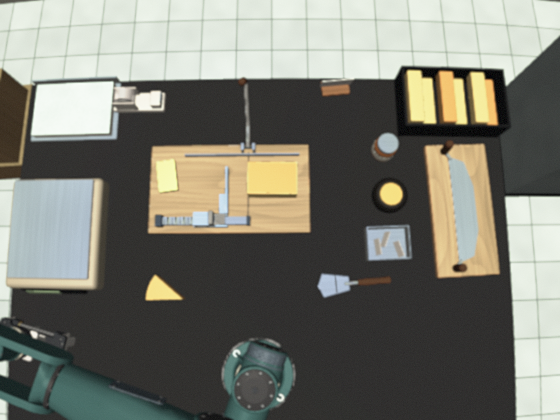

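View pics/side_0.png

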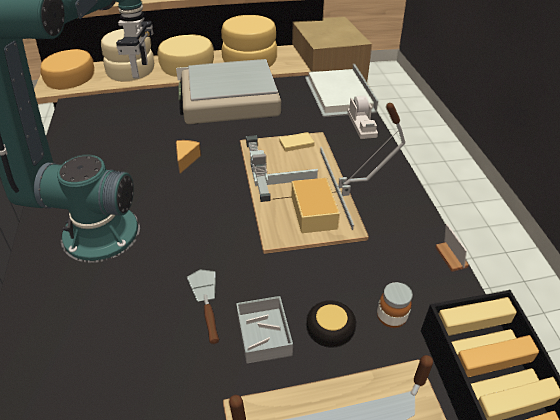

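The top view shows the board at px (150–310, 145–233), with the bar along row 220 and the end block at the left (col 158). The plate is at col 225, the cheese at (247–298, 161–195), and the carriage around cols 193–228. I'll fit the board and enlarge the stop.

Run:
```python
from h import *
a=load('top','0');b=load('side','0')
A=cv2.resize(a['color'][135:240,145:315],None,fx=4.6,fy=4.6,interpolation=3)
B=cv2.resize(b['color'][125:255,235:375],None,fx=4.2,fy=4.2,interpolation=3)
cv2.imwrite('pics/ca.png',A[:,:,::-1]);cv2.imwrite('pics/cb.png',B[:,:,::-1])
P=cloud(a)
C=onplane(a,[(150,147),(309,145),(310,233),(149,233)],.022);print(C.round(4))
for r in (215,220,225): print(r,[(c,*P[r,c].round(3)) for c in range(150,256,4)])
for r in (175,190,205): print(r,[(c,*P[r,c].round(3)) for c in (160,170,200,224,227,230,240,250,270,290,297,302)])
```

```text
[[ 0.7023  0.3478  0.022 ]
 [ 0.7047 -0.1604  0.022 ]
 [ 0.424  -0.1591  0.022 ]
 [ 0.425   0.3379  0.022 ]]
215 [(150, np.float64(0.482), np.float64(0.339), np.float64(0.016)), (154, np.float64(0.477), np.float64(0.316), np.float64(0.051)), (158, np.float64(0.476), np.float64(0.304), np.float64(0.051)), (162, np.float64(0.478), np.float64(0.294), np.float64(0.042)), (166, np.float64(0.481), np.float64(0.287), np.float64(0.021)), (170, np.float64(0.482), np.float64(0.274), np.float64(0.02)), (174, np.float64(0.481), np.float64(0.261), np.float64(0.02)), (178, np.float64(0.48), np.float64(0.247), np.float64(0.029)), (182, np.float64(0.481), np.float64(0.236), np.float64(0.022)), (186, np.float64(0.481), np.float64(0.223), np.float64(0.023)), (190, np.float64(0.481), np.float64(0.211), np.float64(0.021)), (194, np.float64(0.471), np.float64(0.188), np.float64(0.081)), (198, np.float64(0.471), np.float64(0.176), np.float64(0.08)), (202, np.float64(0.471), np.float64(0.163), np.float64(0.083)), (206, np.float64(0.471), np.float64(0.152), np.float64(0.078)), (210, np.float64(0.467), np.fl
[... 5798 characters left out ...]
, np.float64(0.514), np.float64(0.276), np.float64(0.016)), (200, np.float64(0.513), np.float64(0.181), np.float64(0.018)), (224, np.float64(0.504), np.float64(0.101), np.float64(0.062)), (227, np.float64(0.507), np.float64(0.094), np.float64(0.047)), (230, np.float64(0.512), np.float64(0.087), np.float64(0.021)), (240, np.float64(0.512), np.float64(0.056), np.float64(0.02)), (250, np.float64(0.511), np.float64(0.025), np.float64(0.024)), (270, np.float64(0.512), np.float64(-0.037), np.float64(0.021)), (290, np.float64(0.512), np.float64(-0.099), np.float64(0.02)), (297, np.float64(0.511), np.float64(-0.12), np.float64(0.021)), (302, np.float64(0.511), np.float64(-0.135), np.float64(0.025))]
```

View pics/ca.png

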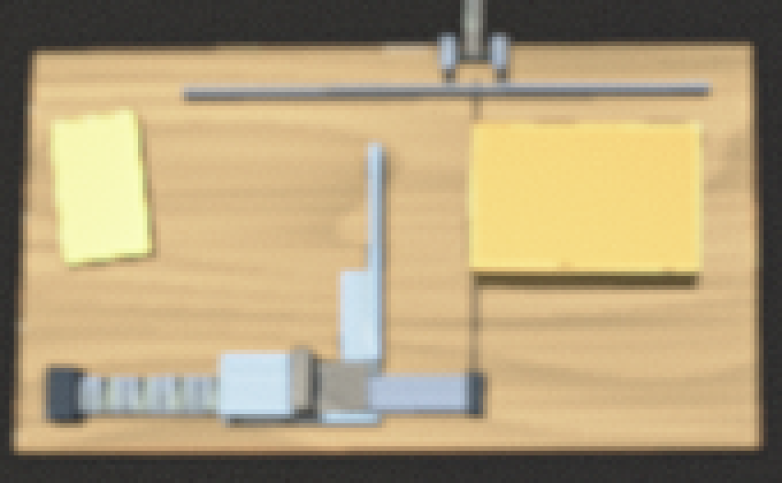

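View pics/cb.png

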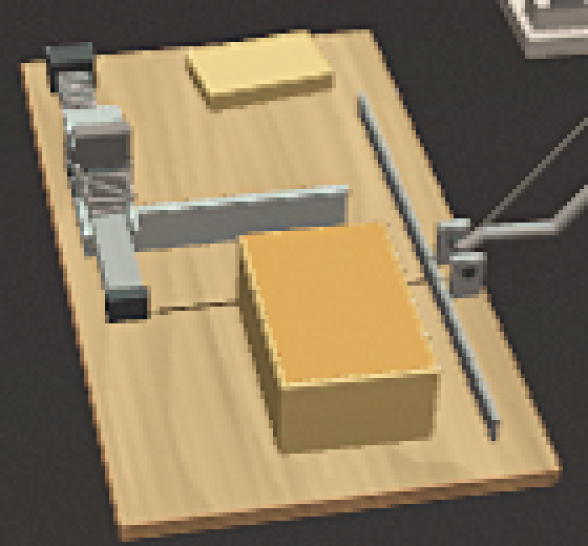

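The crops show the pad at top px ≈(214–225, 213–226), with the grey shoulder just left of it (208–214). The end block face is at about col 163. The cheese is roughly square to the board, and the path along the bar is clear. Next I'll measure the axes, pad, shoulder, end block, plate and cheese in both views.

```bash
cat > m.py <<'E'
from h import *
def med(v): return np.round(np.median(v,0),4)
def block(s,z=.082,show=True):
    """cheese top: colour mask -> min area rect -> plane z"""
    hsv=cv2.cvtColor(s['color'],cv2.COLOR_RGB2HSV); P=cloud(s)
    m=((hsv[...,1]>95)&(hsv[...,2]>180)&(P[...,2]>.068)&(P[...,2]<.1)&(P[...,0]>.46)&(P[...,0]<.66)&(P[...,1]<.28)&(P[...,1]>-.2)).astype(np.uint8)
    c=max(cv2.findContours(m,0,2)[0],key=cv2.contourArea)
    zz=np.nanmedian(P[...,2][m>0])
    W=onplane(s,c.reshape(-1,2),zz)[:,:2]
    r=cv2.minAreaRect((W*1000).astype(np.float32)); return r,cv2.boxPoints(r).round(1),zz
if __name__=='__main__':
  for n in('top','side'):
    s=load(n,'0'); P=cloud(s); X,Y,Z=P[...,0],P[...,1],P[...,2]
    print(n); r=block(s); print('block',*r)
    # bar direction and board edges
    # profile along the bar: z against y
    i=(abs(X-.460)<.008)
    print('prof',[(round(y,3),round(float(np.nanmedian(Z[i&(abs(Y-y)<.003)])),3)) for y in np.arange(.085,.33,.006) if (i&(abs(Y-y)<.003)).any()])
    i=(abs(Y-.163)<.02)&(abs(Z-.08)<.012)&(X<.52); print('carriage x',np.nanpercentile(X[i],[2,50,98]).round(4))
    i=(Z>.095)&(Z<.11)&(X<.5)&(X>.42)&(Y>.08)&(Y<.2); print('shoulder',i.sum(),np.nanmin(P[i],0).round(4),np.nanmax(P[i],0).round(4))
    i=(Z>.05)&(Z<.07)&(X>.50)&(X<.61)&(Y>.08)&(Y<.14); 
    print('plate',np.polyfit(X[i],Y[i],1).round(4),np.nanpercentile(Y[i],[5,95]).round(4),np.nanmax(X[i]))
    i=(Z>.008)&(Z<.035)&(X<.50)&(X>.40)&(Y>-.1)&(Y<.28)
    ys=np.arange(-.14,.33,.02); e=[np.nanpercentile(X[(abs(Y-y)<.006)&(abs(Z-.022)<.008)&(X<.5)&(X>.38)],3) for y in ys]
    print('near edge',np.polyfit(ys,e,1).round(4))
    i=(Z>.042)&(Z<.06)&(Y>.29)&(Y<.34)&(X>.43)&(X<.49)
    print('endblk',np.nanmin(P[i],0).round(4),np.nanmax(P[i],0).round(4))
E
python3 m.py
```

```text
top
block ((585.7139282226562, -42.11198425292969), (147.42462158203125, 98.59683990478516), 89.78608703613281) [[ 536.1 -115.6]
 [ 634.7 -116. ]
 [ 635.3   31.4]
 [ 536.7   31.8]] 0.08228593742509785
prof [(np.float64(0.085), 0.039), (np.float64(0.091), 0.04), (np.float64(0.097), 0.043), (np.float64(0.103), 0.068), (np.float64(0.109), 0.067), (np.float64(0.115), 0.069), (np.float64(0.121), 0.067), (np.float64(0.127), 0.067), (np.float64(0.133), 0.093), (np.float64(0.139), 0.103), (np.float64(0.145), 0.098), (np.float64(0.151), 0.078), (np.float64(0.157), 0.079), (np.float64(0.163), 0.081), (np.float64(0.169), 0.079), (np.float64(0.175), 0.079), (np.float64(0.181), 0.079), (np.float64(0.187), 0.08), (np.float64(0.193), 0.077), (np.float64(0.199), 0.044), (np.float64(0.205), 0.042), (np.float64(0.211), 0.042), (np.float64(0.217), 0.042), (np.float64(0.223), 0.042), (np.float64(0.229), 0.041), (np.float64(0.235), 0.04), (np.float64(0.241), 0.044), (np.float64(0.247), 0.042), (np.float64(0.253), 0.044), (np.float64(0.259), 0.044), (np.float64(0.265), 0.042), (np.float64(0.271), 0.041), 
[... 1058 characters left out ...]
oat64(0.175), 0.081), (np.float64(0.181), 0.081), (np.float64(0.187), 0.08), (np.float64(0.193), 0.079), (np.float64(0.241), 0.044), (np.float64(0.247), 0.042), (np.float64(0.253), 0.041), (np.float64(0.259), 0.042), (np.float64(0.265), 0.045), (np.float64(0.271), 0.043), (np.float64(0.277), 0.036), (np.float64(0.283), 0.042), (np.float64(0.289), 0.045), (np.float64(0.295), 0.051), (np.float64(0.301), 0.052), (np.float64(0.307), 0.054), (np.float64(0.313), 0.051)]
carriage x [0.4448 0.4592 0.4828]
shoulder 61 [0.4444 0.1222 0.0952] [0.485  0.1437 0.1073]
plate [-0.0114  0.0994] [0.0885 0.0989] 0.6083577524415509
near edge [-0.0059  0.4319]
endblk [0.4461 0.2903 0.0426] [0.482  0.3161 0.0569]
```

```bash
python3 -m crank '[[1,[-0.032,-0.025,0],[0,0,0]],[1,[-0.032,-0.025,0],[0,0,0]],[1,[-0.032,-0.025,0],[0,0,0]],[1,[-0.032,-0.025,0],[0,0,0]],[1,[-0.032,-0.025,0],[0,0,0]],[1,[-0.032,-0.025,0],[0,0,0]],[1,[-0.032,-0.025,0],[0,0,0]],[1,[-0.032,-0.025,0],[0,0,0]]]'
python3 -m crank '[[1,[-0.032,-0.025,0],[0,0,0]],[1,[-0.032,-0.025,0],[0,0,0]],[1,[-0.032,-0.025,0],[0,0,0]],[1,[-0.032,-0.025,0],[0,0,0]],[1,[-0.032,-0.025,0],[0,0,0]],[1,[0,0,0],[0,0,8]],[1,[0,0,0],[0,0,8]],[1,[0,0,0],[0,0,8]]]'
python3 -m crank '[[1,[0,0,0],[0,0,8]],[1,[0,0,0],[0,0,8]],[1,[0,0,0],[0,0,8]],[1,[0,0,0],[0,0,8]],[1,[0,0,0],[0,0,8]],[1,[0,0,0],[0,0,8]],[1,[0,0,0],[0,0,4.8]],[1,[0,0,0],[0,0,0]]]'
```

```text
time: 0.9
tool_pos: [0.3298, 0.2807, 0.2051]
ee_rot: [-3.141, -0.0, 2.911]
wrist_force: [0.9, 1.0, -0.0]
width: 0.0333
finger_force: 0.0
time: 1.7
tool_pos: [0.4564, 0.1233, 0.2047]
ee_rot: [-3.141, -0.001, 2.485]
wrist_force: [0.8, 0.0, -0.5]
width: 0.0003
finger_force: 0.0
time: 2.5
tool_pos: [0.4561, 0.1239, 0.2049]
ee_rot: [-3.141, 0.0, 1.571]
wrist_force: [-0.3, -1.4, 0.7]
width: 0.0005
finger_force: 0.0
```

```bash
python3 -m crank '[[1,[-0.011,0.005,0.03],[0,0,0]],[1,[0,0,0.04],[0,0,0]],[1,[0,0,0.04],[0,0,0]],[1,[0,0,0.018],[0,0,0]],[1,[0,0,0],[0,0,0]],[1,[0,0,0],[0,0,0]]]'
python3 -m crank '[[1,[0,0,0.004],[0,0,0]],[1,[0,0,0.004],[0,0,0]],[1,[0,0,0.002],[0,0,0]],[1,[0,0,0],[0,0,0]],[1,[0,0,0],[0,0,0]]]'
```

```text
time: 3.1
tool_pos: [0.4616, 0.1129, 0.0778]
ee_rot: [3.142, -0.0, 1.571]
wrist_force: [0.8, 0.4, 0.7]
width: 0.0006
finger_force: 0.0
time: 3.6
tool_pos: [0.462, 0.113, 0.0682]
ee_rot: [3.14, -0.0, 1.57]
wrist_force: [0.5, -0.1, 2.4]
width: 0.0004
finger_force: 1.0
```

Run:
```python
from h import *
s=snap('side','1')
cv2.imwrite('pics/c1.png',cv2.resize(s['color'][90:240,200:350],None,fx=4,fy=4,interpolation=3)[:,:,::-1])
```

```text
(no output)
```

View pics/c1.png

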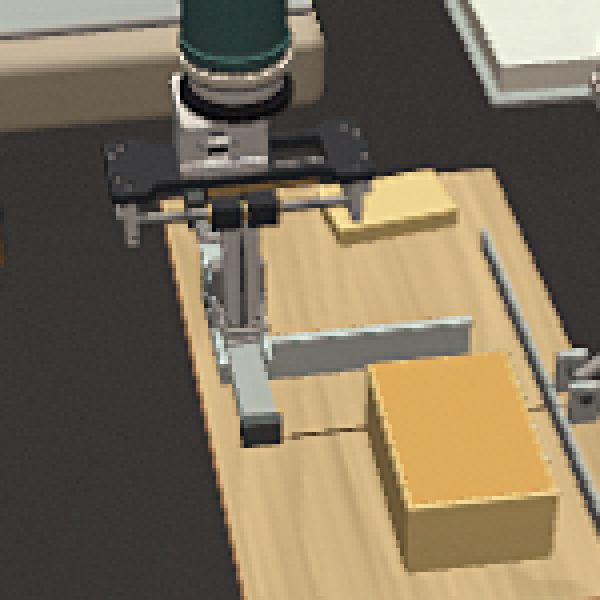

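The crop shows the closed fingertips centred on the pad, at about (245, 330) in the crop, and the force shows first contact at z≈0.068. I'll press 7 mm, then slide back to the shoulder.

```bash
python3 -m crank '[[1,[0,0,0.003],[0,0,0]],[1,[0,0,0.003],[0,0,0]],[1,[0,0,0],[0,0,0]],[1,[0,0,0],[0,0,0]]]'
python3 -m crank '[[1,[0.003,0,0],[0,0,0]],[1,[0.003,0,0],[0,0,0]],[1,[0,0,0],[0,0,0]],[1,[0,0,0],[0,0,0]]]'
```

```text
time: 4.05
tool_pos: [0.4624, 0.1122, 0.0627]
ee_rot: [3.139, 0.001, 1.57]
wrist_force: [-0.2, -1.4, 5.7]
width: 0.0005
finger_force: 2.8
time: 4.45
tool_pos: [0.4624, 0.1187, 0.0627]
ee_rot: [3.139, 0.0, 1.57]
wrist_force: [-0.1, -1.5, 4.9]
width: 0.0003
finger_force: 2.6
```

```bash
python3 -m crank '[[1,[0.003,0,0],[0,0,0]],[1,[0.003,0,0],[0,0,0]],[1,[0.003,0,0.0005],[0,0,0]],[1,[0.003,0,0],[0,0,0]],[1,[0,0,0],[0,0,0]]]'
python3 -m crank '[[1,[0.003,0,0],[0,0,0]],[1,[0.003,0,0],[0,0,0]],[1,[0.003,0,0],[0,0,0]],[1,[0.003,0,0],[0,0,0]],[1,[0,0,0],[0,0,0]]]'
```

```text
time: 4.95
tool_pos: [0.4623, 0.1308, 0.0622]
ee_rot: [3.139, 0.0, 1.571]
wrist_force: [-1.2, -1.7, 5.2]
width: 0.0004
finger_force: 2.7
time: 5.45
tool_pos: [0.4624, 0.1428, 0.0622]
ee_rot: [3.139, 0.0, 1.571]
wrist_force: [0.1, -0.4, 5.8]
width: 0.0007
finger_force: 2.7
```

```bash
python3 -m crank '[[1,[0.006,0,0],[0,0,0]],[1,[0.006,0,0],[0,0,0]],[1,[0.006,0,0],[0,0,0]],[1,[0.006,0,0],[0,0,0]],[1,[0.006,0,0],[0,0,0]],[1,[0.006,0,0],[0,0,0]],[1,[0.006,0,0],[0,0,0]]]'
python3 - <<'E'
from h import *
s=snap('top','2'); P=cloud(s); X,Y,Z=P[...,0],P[...,1],P[...,2]
i=(Z>.05)&(Z<.07)&(X>.53)&(X<.61)&(Y>.08)&(Y<.25); print(i.sum(),np.nanpercentile(Y[i],[5,50,95]))
o=robot.get_obs(); print(o['tool_pos'],o['wrist_force'])
E
```

```text
time: 6.15
tool_pos: [0.4622, 0.1845, 0.0621]
ee_rot: [3.14, 0.001, 1.57]
wrist_force: [-1.0, -2.5, 5.8]
width: 0.0007
finger_force: 3.0
69 [0.16351281 0.16652012 0.17051513]
[0.46223597 0.18547915 0.06217638] [-1.57219732 -1.31553171  6.203275  ]
```

```bash
python3 -m crank '[[1,[0.005,0,0],[0,0,0]],[1,[0.005,0,0],[0,0,0]],[1,[0.005,0,0],[0,0,0]],[1,[0.005,0,0],[0,0,0]],[1,[0.002,0,0],[0,0,0]],[1,[0.002,0,0],[0,0,0]]]'
python3 -m crank '[[1,[0.002,0,0],[0,0,0]],[1,[0.002,0,0],[0,0,0]]]'
python3 -m crank '[[1,[0.002,0,0],[0,0,0]],[1,[0.002,0,0],[0,0,0]]]'
```

```text
time: 6.8
tool_pos: [0.4622, 0.207, 0.0621]
ee_rot: [3.14, 0.005, 1.571]
wrist_force: [-0.3, -7.4, 6.9]
width: 0.0008
finger_force: 3.9
time: 7.0
tool_pos: [0.4625, 0.2099, 0.0623]
ee_rot: [3.139, 0.006, 1.57]
wrist_force: [-0.6, -8.7, 8.2]
width: 0.0005
finger_force: 4.7
time: 7.2
tool_pos: [0.4628, 0.2127, 0.0626]
ee_rot: [3.139, 0.009, 1.57]
wrist_force: [-1.4, -12.9, 10.2]
width: 0.0003
finger_force: 6.9
```

```bash
python3 -m crank '[[1,[0.002,0,0],[0,0,0]],[1,[0.001,0,0],[0,0,0]],[1,[0,0,0],[0,0,0]]]'
python3 - <<'E'
from h import *
s=snap('top','3'); P=cloud(s); X,Y,Z=P[...,0],P[...,1],P[...,2]
i=(Z>.05)&(Z<.07)&(X>.53)&(X<.61)&(Y>.08)&(Y<.25); print(i.sum(),np.nanpercentile(Y[i],[5,50,95]))
cv2.imwrite('pics/c3.png',cv2.resize(s['color'][135:240,145:315],None,fx=4.6,fy=4.6,interpolation=3)[:,:,::-1])
o=robot.get_obs(); print(o['tool_pos'],o['wrist_force'])
s=snap('side','3');cv2.imwrite('pics/d3.png',cv2.resize(s['color'][90:240,200:350],None,fx=4,fy=4,interpolation=3)[:,:,::-1])
E
```

```text
time: 7.5
tool_pos: [0.463, 0.2156, 0.0631]
ee_rot: [3.138, 0.009, 1.57]
wrist_force: [-1.0, -11.2, 10.5]
width: 0.0001
finger_force: 6.4
83 [0.18575659 0.18884631 0.19404319]
[0.46303999 0.21559319 0.06308673] [ -0.89101197 -12.29958171  10.6966201 ]
```

View pics/d3.png

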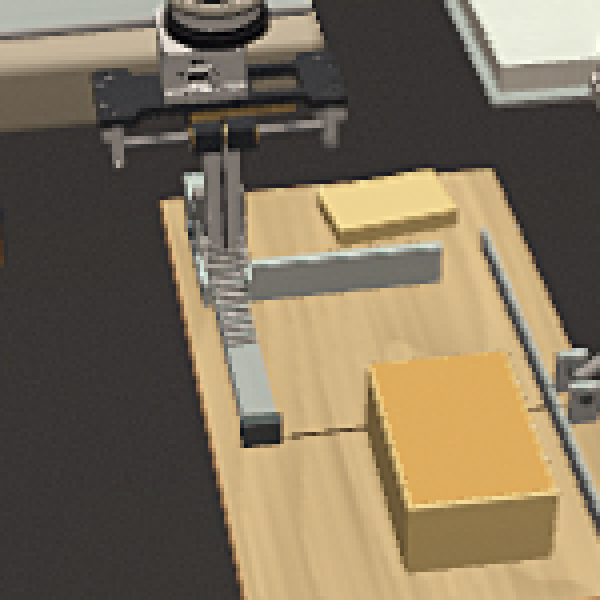

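The side crop shows the plate moved well back and the carriage close to the end block. The finger has slid up to the shoulder, so I'll press a little more to confirm it's solid contact.

```bash
python3 -m crank '[[1,[0.002,0,0],[0,0,0]],[1,[0.002,0,0],[0,0,0]],[1,[0,0,0],[0,0,0]]]'
python3 -m crank '[[1,[0.002,0,0],[0,0,0]],[1,[0.002,0,0],[0,0,0]],[1,[0,0,0],[0,0,0]]]'
python3 - <<'E'
from h import *
for n in ('top','side'):
  s=snap(n,'4'); P=cloud(s); X,Y,Z=P[...,0],P[...,1],P[...,2]
  i=(Z>.05)&(Z<.07)&(X>.53)&(X<.61)&(Y>.08)&(Y<.25); print(i.sum(),np.nanpercentile(Y[i],[5,50,95]))
E
```

```text
time: 7.9
tool_pos: [0.463, 0.2156, 0.0631]
ee_rot: [3.139, 0.017, 1.569]
wrist_force: [-1.5, -21.7, 14.6]
width: 0.0003
finger_force: 14.5
time: 8.2
tool_pos: [0.463, 0.2154, 0.0632]
ee_rot: [3.14, 0.025, 1.568]
wrist_force: [-2.6, -33.5, 16.1]
width: 0.0003
finger_force: 20.7
82 [0.18585475 0.1888733  0.19392808]
109 [0.18145778 0.18711647 0.19303487]
```

```bash
python3 -m crank '[[1,[-0.004,0,0],[0,0,0]],[1,[-0.004,0,0],[0,0,0]],[1,[0,0,0],[0,0,0]]]'
python3 -m crank '[[1,[0,0,-0.004],[0,0,0]],[1,[0,0,-0.004],[0,0,0]],[1,[0,0,-0.004],[0,0,0]],[1,[0,0,0],[0,0,0]]]'
```

```text
time: 8.6
tool_pos: [0.4631, 0.2157, 0.0631]
ee_rot: [3.138, 0.007, 1.569]
wrist_force: [-1.4, -10.9, 11.0]
width: 0.0004
finger_force: 7.0
time: 9.0
tool_pos: [0.4606, 0.2158, 0.0713]
ee_rot: [-3.138, 0.008, 1.569]
wrist_force: [0.2, -8.5, -1.4]
width: 0.0005
finger_force: 4.5
```

```bash
python3 -m crank '[[1,[-0.004,0,-0.002],[0,0,0]],[1,[-0.004,0,-0.02],[0,0,0]],[1,[0,0,-0.04],[0,0,0]],[1,[0,0,-0.04],[0,0,0]],[0.45,[-0.04,0.01,-0.01],[0,0,0]],[0.45,[-0.045,0.015,0],[0,0,0]],[0.45,[-0.045,0.02,0],[0,0,0]],[0.45,[-0.045,0.02,0],[0,0,0]]]'
python3 -m crank '[[0.45,[-0.045,0.02,0],[0,0,0]],[0.45,[-0.045,0.02,0],[0,0,0]],[0.45,[-0.045,0.015,0],[0,0,0]],[0.45,[-0.045,0.003,0],[0,0,0]],[0.45,[0,0,0],[0,0,0]],[0.45,[0,0,0],[0,0,0]]]'
python3 - <<'E'
from m import *
for n in ('top','side'):
  s=snap(n,'5'); P=cloud(s); X,Y,Z=P[...,0],P[...,1],P[...,2]
  i=(Z>.05)&(Z<.07)&(X>.53)&(X<.61)&(Y>.08)&(Y<.25); print(np.nanpercentile(Y[i],[5,50,95]))
  i=(abs(X-.460)<.008)
  print('prof',[(int(y*1000),int(1000*np.nanmedian(Z[i&(abs(Y-y)<.003)]))) for y in np.arange(.18,.33,.006) if (i&(abs(Y-y)<.003)).any()])
s=load('side','5');cv2.imwrite('pics/d5.png',cv2.resize(s['color'][90:260,220:390],None,fx=3.5,fy=3.5,interpolation=3)[:,:,::-1])
E
```

```text
time: 9.8
tool_pos: [0.5269, 0.0358, 0.1855]
ee_rot: [3.14, -0.001, 1.572]
wrist_force: [0.3, 0.2, -0.1]
width: 0.0293
finger_force: 0.0
time: 10.4
tool_pos: [0.5842, -0.1438, 0.1844]
ee_rot: [-3.141, -0.002, 1.568]
wrist_force: [-0.1, 1.0, 0.9]
width: 0.0515
finger_force: 0.0
[0.18563412 0.18854516 0.19372152]
prof [(180, 41), (186, 40), (192, 45), (198, 66), (204, 66), (210, 68), (216, 67), (222, 68), (228, 99), (234, 101), (246, 79), (252, 80), (258, 79), (264, 81), (270, 80), (276, 77), (282, 79), (288, 78), (294, 53), (300, 51), (306, 50), (312, 51), (318, 50), (324, 23), (330, 19)]
[0.18138817 0.18891881 0.19267528]
prof [(180, 40), (186, 40), (192, 44), (198, 66), (204, 43), (210, 44), (216, 67), (222, 79), (228, 86), (234, 101), (270, 81), (276, 80), (282, 80), (288, 76)]
```

View pics/d5.png

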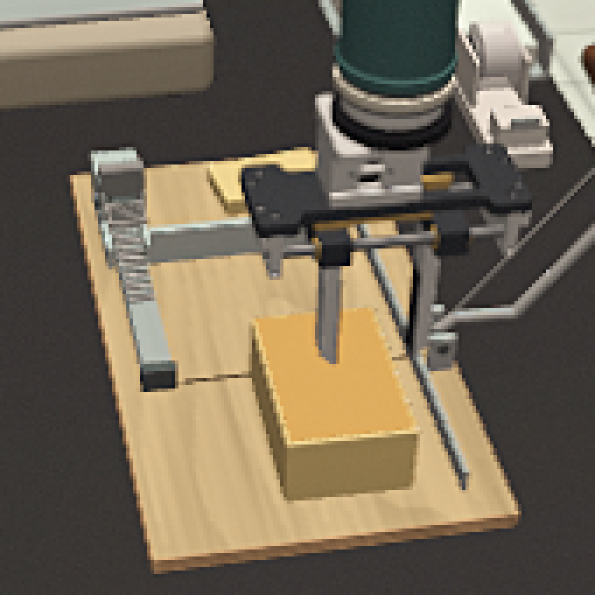

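The stop is fully back: the carriage ends at 0.291 against the block face at 0.292, and the pad is up at 68 mm. In this crop the open fingers are above and in front of the cheese's rear end. I'll go down behind the cheese and push.

```bash
python3 -m crank '[[0.45,[-0.013,0.002,0.0],[0,0,0]],[0.45,[0,0,0.04],[0,0,0]],[0.45,[0,0,0.04],[0,0,0]],[0.45,[0,0,0.04],[0,0,0]],[0.45,[0,0,0.03],[0,0,0]],[0.45,[0,0,0],[0,0,0]],[0.45,[0,0,0],[0,0,0]]]'
python3 -m crank '[[0.45,[0.01,0,0],[0,0,0]],[0.45,[0.01,0,0],[0,0,0]],[0.45,[0.005,0,0],[0,0,0]],[0.45,[0.005,0,0],[0,0,0]],[0.45,[0.005,0,0],[0,0,0]]]'
```

```text
time: 11.2
tool_pos: [0.5866, -0.1557, 0.0354]
ee_rot: [-3.142, -0.0, 1.571]
wrist_force: [-0.1, 0.0, -0.9]
width: 0.0519
finger_force: 0.0
time: 11.7
tool_pos: [0.5876, -0.1227, 0.0366]
ee_rot: [3.138, 0.004, 1.57]
wrist_force: [0.8, -5.5, 2.7]
width: 0.0515
finger_force: 2.9
```

```bash
python3 -m crank '[[0.45,[0.006,0,0],[0,0,0]],[0.45,[0.006,0,0],[0,0,0]],[0.45,[0.006,0,0],[0,0,0]],[0.45,[0.006,0,0],[0,0,0]],[0.45,[0.006,0,0],[0,0,0]],[0.45,[0.006,0,0],[0,0,0]],[0.45,[0.006,0,0],[0,0,0]],[0.45,[0.006,0,0],[0,0,0]]]'
python3 -m crank '[[0.45,[0.006,0,0],[0,0,0]],[0.45,[0.006,0,0],[0,0,0]],[0.45,[0.006,0,0],[0,0,0]],[0.45,[0.006,0,0],[0,0,0]],[0.45,[0.006,0,0],[0,0,0]],[0.45,[0.006,0,0],[0,0,0]],[0.45,[0.006,0,0],[0,0,0]],[0.45,[0.006,0,0],[0,0,0]]]'
python3 - <<'E'
from m import *
print(*block(snap('top','6')))
E
```

```text
time: 12.5
tool_pos: [0.5874, -0.0753, 0.0366]
ee_rot: [3.139, 0.005, 1.57]
wrist_force: [-0.3, -6.1, 3.7]
width: 0.0516
finger_force: 3.0
time: 13.3
tool_pos: [0.5874, -0.0273, 0.0366]
ee_rot: [3.139, 0.004, 1.57]
wrist_force: [-0.5, -4.9, 3.3]
width: 0.0523
finger_force: 3.0
((582.0693359375, 107.59186553955078), (49.60517120361328, 99.3582992553711), 84.75875091552734) [[530.3  87.4]
 [629.3  78.4]
 [633.8 127.8]
 [534.9 136.8]] 0.08215099747296634
```

```bash
cat > f.py <<'E'
from m import *
import sys
tag=sys.argv[1]
for n in ('top','side'):
    s=snap(n,tag); P=cloud(s); X,Y,Z=P[...,0],P[...,1],P[...,2]
    hsv=cv2.cvtColor(s['color'],cv2.COLOR_RGB2HSV)
    m=(hsv[...,1]>95)&(Z>.072)&(Z<.092)&(X>.5)&(X<.67)&(Y<.28)&(Y>-.2)
    xs=np.arange(.548,.63,.008); e=[np.nanmax(Y[m&(abs(X-x)<.005)]) for x in xs]
    p=np.polyfit(xs-.585,e,1); print(n,'front edge: slope deg',np.degrees(p[0]).round(2),'y mid',p[1].round(4))
    i=(Z>.05)&(Z<.068)&(X>.53)&(X<.61)&(Y>.15)&(Y<.22)&(hsv[...,1]<80); print('plate',np.nanpercentile(Y[i],[2,50,98]).round(4),np.degrees(np.polyfit(X[i],Y[i],1)[0]).round(2))
E
python3 f.py 7
```

```text
top front edge: slope deg -0.07 y mid 0.1314
plate [0.1851 0.1893 0.1948] -0.95
side front edge: slope deg -49.92 y mid 0.0813
plate [0.1808 0.1875 0.1943] -0.01
```

```bash
python3 -m crank '[[0.45,[0.006,0,0],[0,0,0]],[0.45,[0.006,0,0],[0,0,0]],[0.45,[0.006,0,0],[0,0,0]],[0.45,[0.006,0,0],[0,0,0]],[0.45,[0.006,0,0],[0,0,0]],[0.45,[0.006,0,0],[0,0,0]],[0.45,[0.006,0,0],[0,0,0]],[0.45,[0.003,0,0],[0,0,0]]]'
python3 -m crank '[[0.45,[0.002,0,0],[0,0,0]],[0.45,[0.002,0,0],[0,0,0]],[0.45,[0,0,0],[0,0,0]]]'
python3 -m crank '[[0.45,[0.002,0,0],[0,0,0]],[0.45,[0.001,0,0],[0,0,0]],[0.45,[0,0,0],[0,0,0]]]'
```

```text
time: 14.25
tool_pos: [0.5871, 0.0183, 0.0362]
ee_rot: [3.14, 0.003, 1.57]
wrist_force: [0.2, -6.5, 5.1]
width: 0.0515
finger_force: 3.4
time: 14.55
tool_pos: [0.5871, 0.0223, 0.0361]
ee_rot: [3.14, 0.003, 1.57]
wrist_force: [-0.0, -4.8, 5.0]
width: 0.0516
finger_force: 2.9
time: 14.85
tool_pos: [0.5871, 0.0251, 0.0361]
ee_rot: [3.14, 0.003, 1.57]
wrist_force: [-0.8, -7.1, 3.9]
width: 0.0518
finger_force: 3.1
```

```bash
python3 -m crank '[[0.45,[0.001,0,0],[0,0,0]],[0.45,[0.001,0,0],[0,0,0]],[0.45,[0,0,0],[0,0,0]]]'
python3 -m crank '[[0.45,[0.001,0,0],[0,0,0]],[0.45,[0.001,0,0],[0,0,0]],[0.45,[0,0,0],[0,0,0]]]'
python3 f.py 8
```

```text
time: 15.15
tool_pos: [0.5871, 0.027, 0.0361]
ee_rot: [3.14, 0.003, 1.57]
wrist_force: [0.5, -6.3, 4.4]
width: 0.0517
finger_force: 3.2
time: 15.45
tool_pos: [0.5871, 0.028, 0.0361]
ee_rot: [3.14, 0.005, 1.57]
wrist_force: [0.2, -8.3, 4.4]
width: 0.0518
finger_force: 4.4
top front edge: slope deg 1.77 y mid 0.1819
plate [0.1538 0.1915 0.1948] 5.48
side front edge: slope deg -42.22 y mid 0.1275
  return np.nanmean(a, axis, out=out, keepdims=keepdims)
Traceback (most recent call last):
  File "f.py", line 10, in <module>
    i=(Z>.05)&(Z<.068)&(X>.53)&(X<.61)&(Y>.15)&(Y<.22)&(hsv[...,1]<80); print('plate',np.nanpercentile(Y[i],[2,50,98]).round(4),np.degrees(np.polyfit(X[i],Y[i],1)[0]).round(2))
                                                                                                                                           ~~~~~~~~~~^^^^^^^^^^^^^
TypeError: expected non-empty vector for x
```

```bash
python3 -m crank '[[0.45,[0.002,0,0],[0,0,0]],[0.45,[0.001,0,0],[0,0,0]],[0.45,[0,0,0],[0,0,0]]]'
python3 -m crank '[[0.45,[0.002,0,0],[0,0,0]],[0.45,[0.001,0,0],[0,0,0]],[0.45,[0,0,0],[0,0,0]]]'
```

```text
time: 15.85
tool_pos: [0.5873, 0.0279, 0.0362]
ee_rot: [3.14, 0.011, 1.57]
wrist_force: [0.0, -15.8, 4.2]
width: 0.0521
finger_force: 7.8
time: 16.15
tool_pos: [0.5876, 0.0278, 0.0362]
ee_rot: [3.139, 0.016, 1.57]
wrist_force: [1.2, -22.0, 4.6]
width: 0.0519
finger_force: 11.2
```

The cheese is firmly against the plate: 22 N with no more movement. I'll back off straight and lift away.

```bash
python3 -m crank '[[0.45,[-0.004,0,0],[0,0,0]],[0.45,[-0.006,0,0],[0,0,0]],[0.45,[-0.01,0,0],[0,0,0]],[0.45,[-0.02,0,0],[0,0,0]],[0.45,[-0.02,0,0],[0,0,0]],[0.45,[0,0,-0.04],[0,0,0]],[0.45,[0,0,-0.04],[0,0,0]],[0.45,[0,0,-0.04],[0,0,0]]]'
python3 -m crank '[[0.45,[-0.04,-0.02,-0.02],[0,0,0]],[0.45,[-0.04,-0.02,0],[0,0,0]],[0.45,[-0.04,-0.02,0],[0,0,0]],[0.45,[-0.04,-0.02,0],[0,0,0]],[0.45,[0,0,0],[0,0,0]],[0.45,[0,0,0],[0,0,0]]]'
python3 - <<'E'
from m import *
for n in('top','side'):
  s=snap(n,'9'); print(n,*block(s)); P=cloud(s); X,Y,Z=P[...,0],P[...,1],P[...,2]
  i=(abs(X-.460)<.008)
  print('prof',[(int(y*1000),int(1000*np.nanmedian(Z[i&(abs(Y-y)<.003)]))) for y in np.arange(.18,.33,.006) if (i&(abs(Y-y)<.003)).any()])
a=load('top','9');b=load('side','9')
A=cv2.resize(a['color'][135:240,145:315],(780,482),interpolation=3)
cv2.imwrite('pics/e1.png',A[:,:,::-1])
E
```

```text
time: 16.95
tool_pos: [0.5854, -0.0227, 0.155]
ee_rot: [-3.139, -0.002, 1.571]
wrist_force: [0.6, -0.7, 0.6]
width: 0.0516
finger_force: 0.0
time: 17.55
tool_pos: [0.5058, -0.1831, 0.1743]
ee_rot: [-3.141, -0.002, 1.569]
wrist_force: [0.6, -0.2, 0.1]
width: 0.0518
finger_force: 0.0
top ((583.5352783203125, 111.80502319335938), (148.72291564941406, 98.93357849121094), 89.69038391113281) [[533.7  37.7]
 [632.6  37.2]
 [633.4 185.9]
 [534.5 186.4]] 0.08208926920426278
prof [(180, 44), (186, 41), (192, 46), (198, 68), (204, 67), (210, 67), (216, 67), (222, 72), (228, 101), (234, 101), (240, 98), (246, 81), (252, 79), (258, 81), (264, 80), (270, 80), (276, 79), (282, 80), (288, 78), (294, 52), (300, 49), (306, 50), (312, 53), (318, 49), (324, 22), (330, 21)]
side ((566.9732055664062, 58.513675689697266), (59.137874603271484, 17.851760864257812), 0.13377328217029572) [[537.4  67.4]
 [537.4  49.5]
 [596.6  49.7]
 [596.5  67.5]] 0.08237212830034515
prof [(180, 40), (186, 41), (192, 65), (198, 68), (204, 66), (210, 41), (216, 66), (222, 86), (228, 82), (234, 101), (246, 55), (270, 81), (276, 79), (282, 79), (288, 79)]
```

View pics/e1.png

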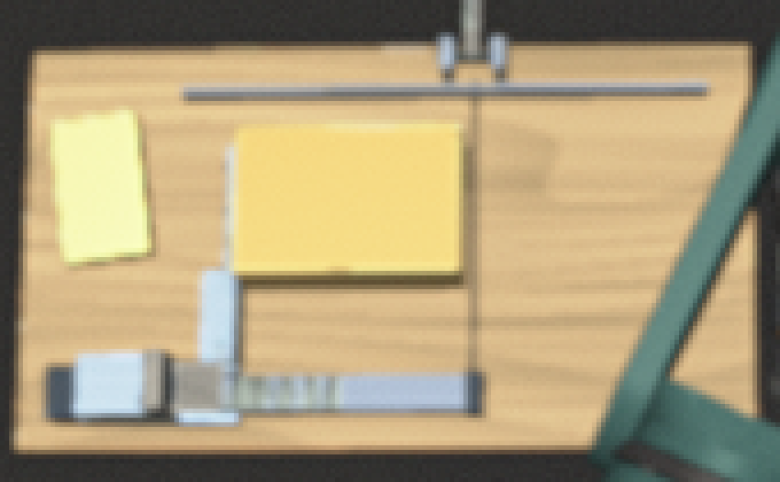

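View pics/side_9.png

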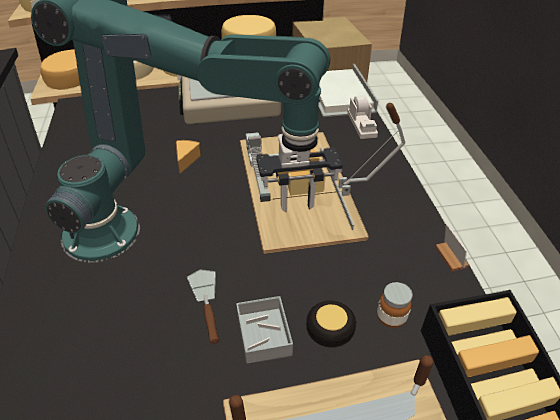

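The carriage is against the end block (crop cols 50–75). The cheese lies flat against the plate at crop col 235, square to within 0.3°. The slice and the other items haven't moved, and the arm is clear.

```bash
python3 -c "
from bench import robot
print(robot.close_job())"
```

```text
the job is handed in; nothing more can be done
None
```

The stop is fully back against the end block with its release up, the cheese rests flat against the stop plate, nothing else was moved, and I handed the job in at about 18 s on the robot's clock.

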